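# Seat the dough scraper in the spice carousel and turn the red-banded jar to the front

### The arm

A 6-joint arm with a two-finger parallel gripper is mounted at the origin on a cart in front of the work surface, level with it; the furniture and walls round the work are solid. World frame = base frame: x ahead of the robot, y to its left, z up, the work surface at z = 0. Lengths are in mm, angles in rad, forces in N, time in s.
With the tool pointing down it reaches from about 375 to 975 mm from the base axis. Payload 3.8 kg.
Tool frame: the origin (TCP) lies at the very end of the fingers, on their centre line; the grasp point (between the pads) lies 19 mm behind it; z points along the fingers, y is the line along which they close (so a half turn about z gives the same grasp; the last joint's range is limited). The gripper opens to 88 mm and grips with 3 to 60 N. Pads are 18 mm wide; open, the fingers measure 123 mm over their backs; the gripper's body (75 mm by 187 mm) begins 45 mm behind the grasp point.
Start: joints at [1.146, 0.264, 1.604, -0, 1.274, -0.037], TCP at [255.25, 624.872, 200.006] pointing down, gripper open.
Joint ranges: [-2.63, 2.63], [-0.94, 2.18], [0.31, 2.57], [-1.31, 4.45], [0, 2.66], [-2.55, 2.55]. Speed limits (rad/s): [2.57, 2.57, 3.14, 3.14, 3.14, 3.14].

### API

Orientations are given as a unit quaternion [w, x, y, z].
In Python, from cell import status, snapshot, env gives the robot as it stands. The module is installed in compiled form; this text tells all that it offers.
- The arm moves only by the shell command python3 -m creep 'ROWS' [FORCE]. ROWS is JSON, a list that holds one entry, the list of rows, each a list of 7 numbers: the turn, a rotation vector about the tool's x, y, z each as a share of 2 pi rad, from -1 to 1, then the shift along the tool's x, y, z each as a share of 25 cm, from -1 to 1, then the gripper's target within -1 to 1 (shut at 1, half-way at 0, fully open at -1). In form: [[[rx, ry, rz, dx, dy, dz, claw], ...]]. A call has 1 to 20 rows; each row is the pose to reach, as a shift and turn from the pose commanded when the call began, along the tool's axes at that moment, turning the shorter way round; what a row does not reach only later rows make up. A row lasts 1/10 s, in which the tool goes at most 50 mm and 8.59 degrees, less where a joint would pass 70% of its speed; a pose out of reach is approached as far as the arm can. A call with a number of a shift or a turn outside -1 to 1 is refused whole. A call with a gripper value outside its range is refused whole. The fingers move at their own pace and stop on an object; FORCE is the grip in N (left out, the last holds). Time passes only in rows, so rows that repeat a pose let the fingers close. It gives the time, the measured TCP pose, the force, the opening and the grip force at its end, in the units of the state.
- status.get_obs(): the state, without advancing time (a new reading comes with each control period).
- snapshot(name): name is "scene" or "top" or "wrist"; returns a dict with "img" (400x640x3 uint8, red, green, blue), "vfov" (degrees; the focal length in pixels is half the picture's height over the tangent of half this angle, whatever the lens; pixels are square), "cx", "cy" (the principal point, pixels), "distortion" ([k1, k2, p1, p2, k3] as OpenCV has them; the pictures are not rectified), "rvec" (rotation vector, rad) and "tvec" (3), from world to camera coordinates, as OpenCV has them; the wrist camera has in their place "T_tool_cam" (4x4, takes a point from camera to tool coordinates, whose origin is the TCP and whose axes are the flange's). Camera axes: x right, y down, z forward; pixel columns grow to the right and rows downward; lengths in mm; the calibration is good to about 2 mm. A picture is of the moment at which its call begins: read the wrist's pose just before it. There is no depth.
- env.sign_off(): hands the job in; it is judged then, once.
The state is a dict: "time_s": time; "joint_positions": joint angles; "joint_velocities": joint speeds; "effort": joint torques, N m; "position": TCP position; "tool_rot": TCP orientation; "wrist_force": force on the tool from outside, world axes, zero at the start; "ft_torque": the same for the moment, N m; "finger_gap": finger opening in mm; "grip_force": force on a finger pad.
Only numpy, scipy, OpenCV 4.12 (cv2) and the standard library are available. Lean on these libraries where they do the work, as an engineer would, in place of code of your own. Each camera call takes 0.05 s, during which the arm holds its last target. There are 200 camera calls.

### The job

Take the blue-handled dough scraper out of its white drying stand and slide it upright, blade down, into the slot in the hub of the spice carousel until it is fully home. Then, using the scraper as the turning handle and without the robot touching the carousel or its jars, turn the carousel until the jar with the red band stands right in line with the yellow pointer on the foot. Finish there still gripping the seated scraper, so that the carousel is held still, and leave the things standing around undisturbed.

Things in the scene. Friction and masses are not known exactly. Their poses are not given: they have to be found in the camera images.
- carousel (a joint): angle (rad) of the carousel's turning tray on its fixed foot, about the vertical, growing anticlockwise seen from above. 0: the red-banded jar is in line with the yellow pointer. It starts between 0.6 and 1.4, so the tray must turn clockwise by that much. It stays where it is left (bearing drag about 0.08 N m).
- slot_mouth (a point): centre of the slot's mouth on top of the carousel's wooden hub, on the turning axis, 108 mm above the worktop. Its x axis runs along the slot, z up; it turns with the tray. The slot is 78 mm long, 7 mm wide and 50 mm deep, its mouth chamfered by 4 mm; either way round fits. The hub block is 96 x 42 mm.
- slot_floor (a point): centre of the slot's floor, 58 mm above the worktop, same axes as slot_mouth.
- red_jar (a point): centre of the top of the lid of the marked jar: red band round its neck and red dot on its dark lid; 80 mm from the turning axis, 126 mm above the worktop. It is one of six spice jars 41 mm across, fixed in cups on the tray (102 mm radius) round the hub, centres 80 mm from the axis, lid tops 125 mm above the worktop.
- pointer (a point): top of the yellow pointer that sticks out of the carousel's fixed dark foot, on the robot's side; 115 mm from the turning axis, 8 mm above the worktop. Its -x axis points outward from the axis.
- scraper_grip (a point): centre of the dough scraper's blue handle. The handle is 86 mm long (x), 20 mm thick (y), 32 mm high (z); below it, straight along -z, is a steel blade 72 mm wide (x) and 3 mm thick (y). Grip it across its thickness (y). Total height 117 mm; mass about 0.15 kg. At the start it stands upright in the drying stand.
- scraper_edge (a point): middle of the blade's lower edge, 101 mm straight below scraper_grip along the scraper's -z; same axes.
- scraper: the dough scraper; its origin and axes are those of scraper_edge.
- stand: fixed white drying stand, 116 x 80 mm at its foot, 50 mm high; origin at the centre of its underside. Wall cabinets with bar handles hang behind the work, so keep the arm on the near side. Its slot, 80 mm long (x), 9 mm wide, 35 mm deep, holds the scraper's blade with its lower edge 15 mm above the worktop; lift the scraper at least 40 mm to clear it.
- mug: bystander: green and white mug, 94 mm high, standing on the right; origin at its underside.
- tin: bystander: red food tin, 75 mm across, 58 mm high, at the back; origin at its underside.
- mill: bystander: wooden pepper mill, 58 mm across, 160 mm high, at the back; origin at its underside.
- salt: bystander: salt shaker with grey top, 44 mm across, 90 mm high, at the back; origin at its underside.
Not all that is in view belongs to the job. Of the things like the scraper, leave any that is brown; of the rest the smaller one is meant.

How it is judged:
By the outcome, as a careful person would: the job done as asked, in the order asked, and still so for the second after the job is handed in, while the arm keeps its last pose, push and grip.
It also fails if it takes over 59 s, if anything falls off the work surface, if the arm or the gripper's body presses on something with over 40 N, if the wrist force passes 120 N, or if a joint passes its speed limit or range.

## Working session

There is one attempt and no reset: what is moved stays moved. The work goes in short steps, Python scripts to look and compute and a shell command to move; the robot and the scene stay as the last step left them, time stands still between calls to the robot, and variables do not carry over. Pictures are saved under pics/ and viewed, at most 12 in all, crops included, and the job is handed in when it is done.

```bash
mkdir -p pics
cat > h.py <<'E'
import numpy as np,cv2
from cell import status,snapshot,env
from scipy.spatial.transform import Rotation as R
def cam(s,obs=None):
    f=s['img'].shape[0]/2/np.tan(np.radians(s['vfov'])/2)
    K=np.array([[f,0,s['cx']],[0,f,s['cy']],[0,0,1.]]);D=np.array(s['distortion'],float)
    if 'rvec' in s:
        Rc=cv2.Rodrigues(np.array(s['rvec'],float))[0];t=np.array(s['tvec'],float).ravel()
    else:
        q=obs['tool_rot'];T=np.eye(4);T[:3,:3]=R.from_quat([q[1],q[2],q[3],q[0]]).as_matrix();T[:3,3]=obs['position']
        M=np.linalg.inv(T@np.array(s['T_tool_cam']));Rc=M[:3,:3];t=M[:3,3]
    return K,D,Rc,t
def onplane(c,px,z):
    K,D,Rc,t=c
    u=cv2.undistortPoints(np.array(px,float).reshape(-1,1,2),K,D).reshape(-1,2)
    d=np.c_[u,np.ones(len(u))]@Rc;o=-Rc.T@t
    return o+d*((z-o[2])/d[:,2])[:,None]
def proj(c,P):
    K,D,Rc,t=c
    return cv2.projectPoints(np.array(P,float).reshape(-1,1,3),cv2.Rodrigues(Rc)[0],t,K,D)[0].reshape(-1,2)
def save(n,img): cv2.imwrite('pics/'+n+'.png',cv2.cvtColor(img,cv2.COLOR_RGB2BGR))
def load(n): return cv2.cvtColor(cv2.imread('pics/'+n+'.png'),cv2.COLOR_BGR2RGB)
E
python3 - <<'E'
from h import *
o=status.get_obs();print(o)
for n in ['scene','top','wrist']:
    s=snapshot(n);save(n+'0',s['img']);c=cam(s,o);print(n,-c[2].T@c[3],c[2][2])
    import pickle;pickle.dump(c,open(n+'0.pkl','wb'))
E
```

```text
{'time_s': 0.0, 'joint_positions': array([ 1.14610098e+00,  2.64772025e-01,  1.60537477e+00, -2.43545206e-05,
        1.27368105e+00, -3.68770012e-02]), 'joint_velocities': array([-7.10109095e-05, -2.48715753e-04, -4.90219798e-04, -1.75594488e-04,
        5.37331217e-04,  4.50047280e-04]), 'effort': array([-9.95542214e-04, -5.02095437e+01, -3.56876814e+01,  7.25769228e-02,
        2.90884729e-02, -1.62078136e-04]), 'position': array([254.9321232 , 624.14867133, 198.67495859]), 'tool_rot': array([-2.44311403e-04,  1.92692637e-01,  9.81258528e-01, -1.09062898e-03]), 'wrist_force': array([-0.31081753,  0.21963081,  0.85878533]), 'ft_torque': array([ 0.01708068,  0.01767766, -0.002936  ]), 'grip_force': 0.0, 'finger_gap': 87.99367542119354}
scene [ -72.63018593  690.1799074  1260.27383431] [ 0.36629419 -0.51440763 -0.77537949]
top [ 101.90188749  -59.92064876 1546.21470433] [ 0.25640149 -0.02217801 -0.9663159 ]
wrist [183.78910023 653.77639144 384.21657443] [ 0.27380697 -0.11378934 -0.9550297 ]
```

View pics/scene0.png

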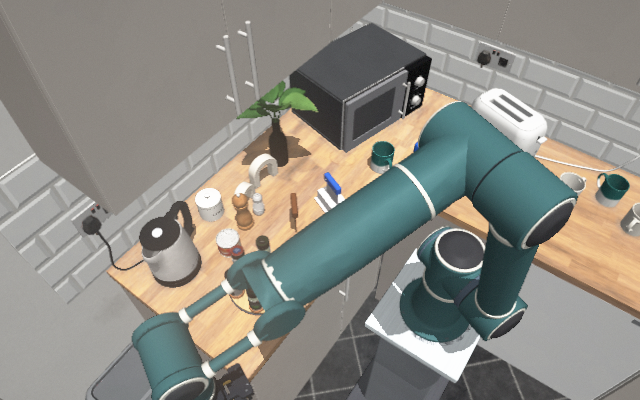

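View pics/top0.png

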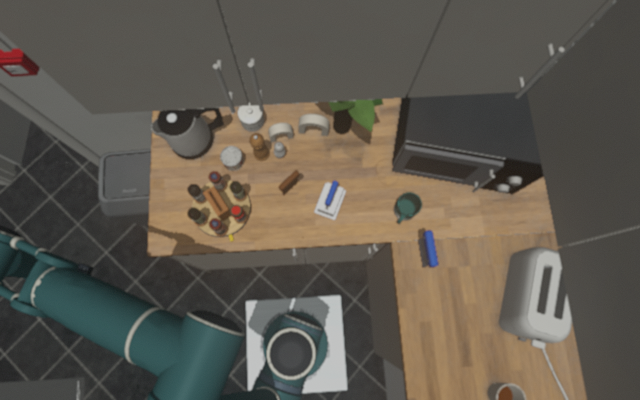

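Both views show the same things. The candidates in the top view are the blue handle in the white stand (331,193), the brown one (289,182) and a longer blue one lying at (430,249). The smaller blue one, in the stand, is meant. The carousel is at about (219,205), with the red jar near (237,213) and the yellow pointer near (231,237).

Run:
```python
from h import *;import pickle
im=load('top0');c=pickle.load(open('top0.pkl','rb'));hsv=cv2.cvtColor(im,cv2.COLOR_RGB2HSV)
def comps(lo,hi,name,z,amin=4):
    m=cv2.inRange(hsv,lo,hi);m[:,:140]=0;m[260:]=0
    n,l,st,ce=cv2.connectedComponentsWithStats(m)
    for i in range(1,n):
        if st[i,4]>=amin:
            ys,xs=np.where(l==i);r=cv2.minAreaRect(np.c_[xs,ys].astype(np.float32))
            b=onplane(c,cv2.boxPoints(r),z)
            print(name,ce[i].round(1),st[i,4],onplane(c,[ce[i]],z)[0].round(0),'sides',np.linalg.norm(b[1]-b[0]).round(),np.linalg.norm(b[2]-b[1]).round(),'corners',b[:,:2].round().tolist())
comps((110,120,60),(130,255,255),'blue',132)
comps((22,140,100),(32,255,255),'yellow',8)
comps((0,170,90),(5,255,255),'red',120)
crop=np.hstack([cv2.resize(im[155:255,180:280],None,fx=4,fy=4,interpolation=3),cv2.resize(im[155:255,280:380],None,fx=4,fy=4,interpolation=3)])
save('crop0',crop)
```

```text
blue [331.1 192.8] 92 [ 472. -147.  132.] sides 80.0 13.0 corners [[438.0, -125.0], [512.0, -157.0], [506.0, -169.0], [433.0, -137.0]]
blue [430.3 245.7] 199 [ 280. -449.  132.] sides 23.0 92.0 corners [[326.0, -436.0], [328.0, -459.0], [237.0, -463.0], [235.0, -440.0]]
yellow [230.8 237.3] 25 [366. 203.   8.] sides 13.0 21.0 corners [[375.0, 213.0], [378.0, 201.0], [358.0, 194.0], [355.0, 207.0]]
red [235.5 209.8] 50 [437. 168. 120.] sides 23.0 23.0 corners [[450.0, 179.0], [449.0, 156.0], [425.0, 157.0], [427.0, 179.0]]
```

View pics/crop0.png

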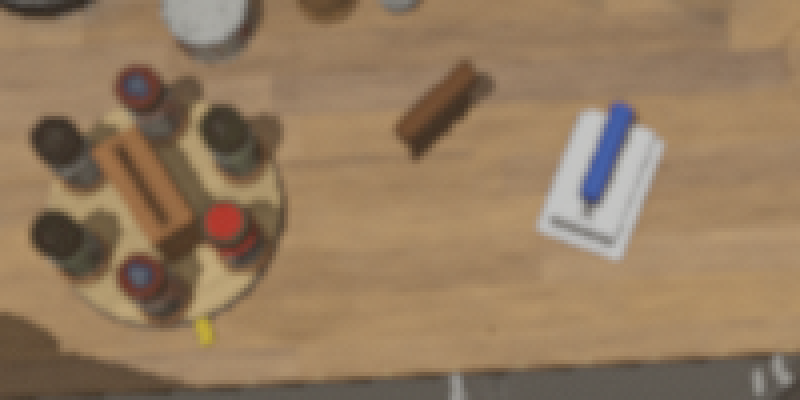

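The full-red lid is the only one that could lie 0.6 to 1.4 rad anticlockwise of the pointer. Two other lids have red rims, so I'll check this from close up, moving over the carousel first.

```bash
python3 -m creep '[[[0,0,0,-0.3,-0.3,-0.48,-1],[0,0,0,-0.72,-0.66,-0.48,-1],[0,0,0,-0.72,-0.66,-0.48,-1],[0,0,0,-0.72,-0.66,-0.48,-1],[0,0,0,-0.72,-0.66,-0.48,-1],[0,0,0,-0.72,-0.66,-0.48,-1],[0,0,0,-0.72,-0.66,-0.48,-1],[0,0,0,-0.72,-0.66,-0.48,-1]]]'
python3 -m creep '[[[0,0,0,-0.72,-0.66,0,-1],[0,0,0,-0.72,-0.66,0,-1],[0,0,0,-0.72,-0.66,0,-1],[0,0,0,-0.72,-0.66,0,-1],[0,0,0,-0.72,-0.66,0,-1],[0,0,0,-0.72,-0.66,0,-1],[0,0,0,-0.72,-0.66,0,-1],[0,0,0,-0.72,-0.66,0,-1],[0,0,0,-0.72,-0.66,0,-1],[0,0,0,-0.72,-0.66,0,-1]]]'
python3 - <<'E'
from h import *;import pickle
o=status.get_obs();s=snapshot('wrist');save('w1',s['img']);pickle.dump(cam(s,o),open('w1.pkl','wb'));print(o['position'],o['joint_positions'])
E
```

```text
time_s: 0.95
position: [359.6, 404.0, 320.0]
tool_rot: [-0.0, 0.193, 0.981, 0.0]
wrist_force: [0.6, -0.1, -0.1]
finger_gap: 88.2
grip_force: 0.0
time_s: 1.95
position: [463.2, 184.7, 319.8]
tool_rot: [-0.0, 0.191, 0.982, 0.0]
wrist_force: [-0.8, 0.2, 0.2]
finger_gap: 88.0
grip_force: 0.0
[463.16493925 184.68574486 319.83253489] [ 3.29273356e-01 -1.26871930e-01  1.80292445e+00  2.57480097e-04
  1.46589198e+00 -8.56301661e-01]
```

View pics/w1.png

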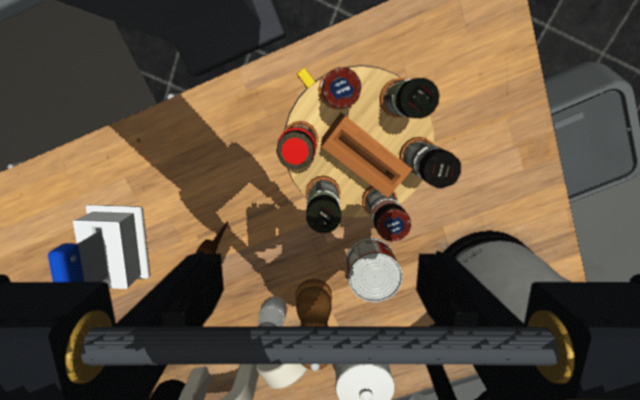

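The wrist view shows the marked jar, with a red dot and dark rim, at (296,150). The pointer is at (306,79), the hub slot at about (370,158), and the scraper in its stand at the lower left (85,255). Next I'll measure them.

Run:
```python
from h import *;import pickle
im=load('w1');c=pickle.load(open('w1.pkl','rb'));hsv=cv2.cvtColor(im,cv2.COLOR_RGB2HSV)
def big(m):
    n,l,st,ce=cv2.connectedComponentsWithStats(m);i=1+st[1:,4].argmax();return (l==i).astype(np.uint8)*255,ce[i],st[i,4]
m=cv2.inRange(hsv,(0,200,150),(5,255,255));m,ce,a=big(m);red=onplane(c,[ce],126)[0];print('red',ce,a,red)
m=cv2.inRange(hsv,(22,170,120),(32,255,255));m,ce,a=big(m);pt=onplane(c,[ce],8)[0]
r=cv2.minAreaRect(np.argwhere(m)[:,::-1].astype(np.float32));print('ptr',ce,a,pt,onplane(c,cv2.boxPoints(r),8)[:,:2].round(1).tolist())
# slot: hub interior dark
for v in (70,90,110):
    sub=np.zeros(im.shape[:2],np.uint8);sub[130:185,335:402]=255
    dark=cv2.inRange(hsv,(0,0,0),(180,255,v))&sub
    n,l,st,ce=cv2.connectedComponentsWithStats(dark)
    for i in range(1,n):
        if st[i,4]>40:
            w=onplane(c,np.argwhere(l==i)[:,::-1],108)[:,:2];R_=cv2.minAreaRect(w.astype(np.float32));print('slot',v,st[i],R_)
hub=cv2.inRange(hsv,(5,110,60),(16,255,255));hub[:110]=0;hub[200:]=0;hub[:,:315]=0;hub[:,415:]=0
m,ce,a=big(hub);w=onplane(c,np.argwhere(m)[:,::-1],108)[:,:2];print('hub',cv2.minAreaRect(w.astype(np.float32)))
save('c1',np.hstack([cv2.resize(im[105:205,310:415],(630,600),interpolation=2)]))
```

```text
red [294.47574627 150.68470149] 536 [434.62132576 167.9172796  126.        ]
ptr [305.65730337  77.42134831] 178 [365.51124691 205.04265254   8.        ] [[356.2, 195.5], [353.3, 207.8], [374.8, 214.5], [377.9, 202.1]]
slot 70 [340 137  54  42 141] ((473.43450927734375, 237.71107482910156), (74.84970092773438, 5.076655387878418), 30.6690616607666)
slot 90 [339 135  56  45 360] ((473.49285888671875, 237.6418914794922), (76.63397979736328, 6.232582092285156), 30.83634376525879)
slot 110 [339 133  57  47 498] ((472.9082946777344, 238.44947814941406), (78.3191909790039, 8.800464630126953), 30.507274627685547)
slot 110 [335 159  34  26 199] ((484.0376281738281, 213.90968322753906), (47.66209030151367, 6.428236484527588), 30.356307983398438)
hub ((478.0704345703125, 234.06039428710938), (108.47502899169922, 83.16484069824219), 49.838253021240234)
```

View pics/c1.png

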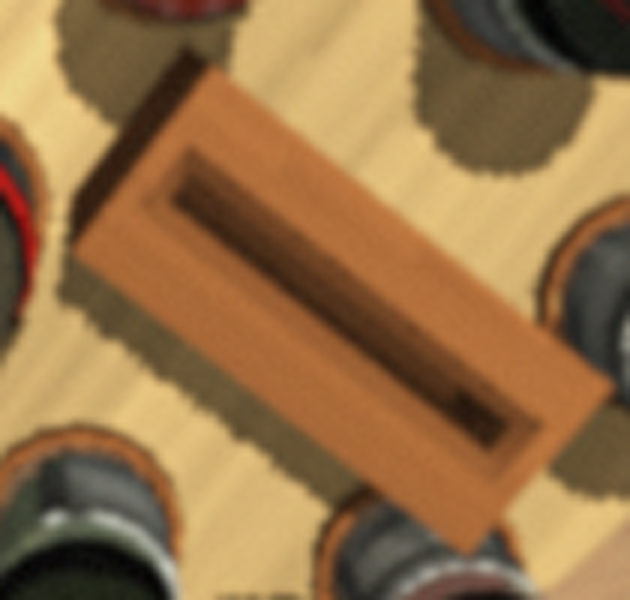

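```bash
python3 -m creep '[[[0,0,0,-0.27,-0.61,0,-1],[0,0,0,-0.27,-0.61,0,-1],[0,0,0,-0.27,-0.61,0,-1],[0,0,0,-0.27,-0.61,0,-1],[0,0,0,-0.27,-0.61,0,-1],[0,0,0,-0.27,-0.61,0,-1]]]'
python3 -m creep '[[[0,0,0,-0.27,-0.61,0,-1],[0,0,0,-0.27,-0.61,0,-1],[0,0,0,-0.27,-0.61,0,-1],[0,0,0,-0.27,-0.61,0,-1],[0,0,0,-0.27,-0.61,0,-1],[0,0,0,-0.27,-0.61,0,-1],[0,0,0,-0.27,-0.61,0,-1],[0,0,0,-0.27,-0.61,0,-1]]]'
python3 - <<'E'
from h import *;import pickle
c=pickle.load(open('w1.pkl','rb'))
q=np.array([(205,65),(612,385),(470,550),(75,250)])/6+[310,105]-.5
P=onplane(c,q,108)[:,:2];d=np.roll(P,-1,0)-P;print('hub ctr',P.mean(0),np.linalg.norm(d,axis=1),np.degrees(np.arctan2(d[:,1],d[:,0])))
o=status.get_obs();s=snapshot('wrist');im=s['img'];save('w2',im);c=cam(s,o);pickle.dump(c,open('w2.pkl','wb'));print(o['position'],o['joint_positions'])
hsv=cv2.cvtColor(im,cv2.COLOR_RGB2HSV)
m=cv2.inRange(hsv,(105,120,40),(130,255,255))
n,l,st,ce=cv2.connectedComponentsWithStats(m)
for i in range(1,n):
    if st[i,4]>60:
        for z in (132,):
            w=onplane(c,np.argwhere(l==i)[:,::-1],z)[:,:2];print(st[i],ce[i],cv2.minAreaRect(w.astype(np.float32)))
E
```

```text
time_s: 2.6
position: [468.6, 17.1, 320.1]
tool_rot: [0.0, 0.193, 0.981, 0.0]
wrist_force: [-0.3, -0.3, -0.4]
finger_gap: 88.6
grip_force: 0.0
time_s: 3.4
position: [473.6, -148.5, 320.1]
tool_rot: [0.0, 0.191, 0.981, 0.0]
wrist_force: [-0.5, 0.0, 1.0]
finger_gap: 88.3
grip_force: 0.0
hub ctr [473.79400016 237.62659263] [97.02953421 40.59335932 95.2853538  40.42814113] [  30.98226893  -59.69425519 -149.12728096  122.77543177]
[ 473.64436926 -148.53153139  320.13616947] [-3.54351189e-01 -1.31848312e-01  1.80677762e+00  3.78082854e-04
  1.46645496e+00 -1.53982002e+00]
[  0 112  17  36 357] [  6.0140056  132.20448179] ((318.2371826171875, -426.7004699707031), (15.445018768310547, 36.064064025878906), 52.990150451660156)
[ 312  129   20   79 1330] [321.89924812 168.29924812] ((473.5602722167969, -145.68336486816406), (18.777559280395508, 84.13410949707031), 66.00138092041016)
```

View pics/w2.png

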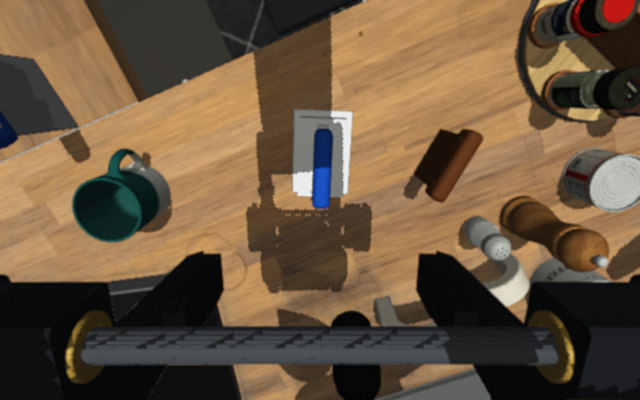

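The handle measures 84 x 19 mm (given as 86 x 20) with its centre at (473.6,-145.7) and its long axis at 156°. It's right below the gripper at pixel (322,168). Next: descend and grip.

```bash
python3 -m creep '[[[0,0,0.0055,0.004,0.01,0.2,-1],[0,0,0.0055,0.004,0.01,0.4,-1],[0,0,0.0055,0.004,0.01,0.6,-1],[0,0,0.0055,0.004,0.01,0.72,-1],[0,0,0.0055,0.004,0.01,0.8,-1],[0,0,0.0055,0.004,0.01,0.875,-1],[0,0,0.0055,0.004,0.01,0.875,-1],[0,0,0.0055,0.004,0.01,0.875,-1]]]'
python3 -m creep '[[[0,0,0,0,0,0,1],[0,0,0,0,0,0,1],[0,0,0,0,0,0,1],[0,0,0,0,0,0,1],[0,0,0,0,0,0,1],[0,0,0,0,0,0,1],[0,0,0,0,0,0,1],[0,0,0,0,0,0,1],[0,0,0,0,0,0,1],[0,0,0,0,0,0,1]]]' 50
```

```text
time_s: 4.25
position: [473.5, -146.9, 101.5]
tool_rot: [-0.0, 0.209, 0.978, 0.0]
wrist_force: [0.5, 0.5, 0.2]
finger_gap: 88.4
grip_force: 0.0
time_s: 5.25
position: [473.4, -147.5, 101.2]
tool_rot: [-0.0, 0.21, 0.978, 0.0]
wrist_force: [0.1, -0.2, 0.3]
finger_gap: 10.1
grip_force: 0.0
```

```bash
python3 - <<'E'
from h import *
o=status.get_obs();print(o['finger_gap'],o['grip_force'])
a=snapshot('wrist')['img'];b=snapshot('scene')['img'];save('w3',np.vstack([a,cv2.resize(b[130:250,250:442],(640,400))])[:,:] if 0 else np.hstack([a[60:400,120:520],cv2.resize(b[150:252,280:400],(400,340))]))
E
python3 -m creep '[[[0,0,0,0,0,0,1]]]'
```

```text
10.066333192973554 0.0
time_s: 5.45
position: [473.4, -147.5, 101.3]
tool_rot: [-0.0, 0.21, 0.978, -0.0]
wrist_force: [0.6, 0.3, 0.5]
finger_gap: 0.4
grip_force: 0.0
```

View pics/w3.png

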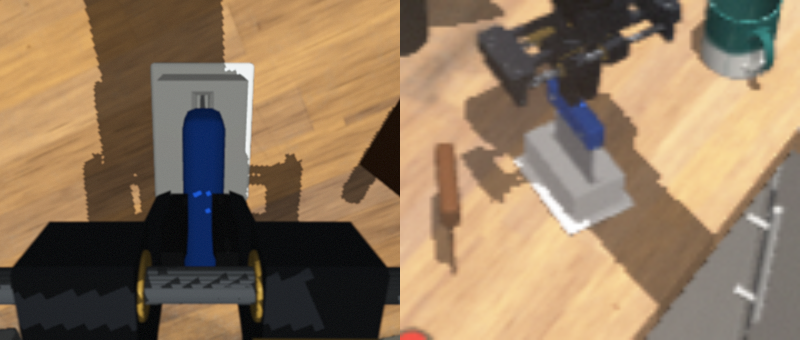

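Run:
```python
from h import *
o=status.get_obs();print(o['finger_gap'],o['grip_force'],o['position'])
s=snapshot('wrist');c=cam(s,o);a=s['img']
t=np.array(o['position']);q=o['tool_rot'];M=R.from_quat([q[1],q[2],q[3],q[0]]).as_matrix()
L=[[0,0,0],[0,0,-19],[0,10,-19],[0,-10,-19],[43,10,-31],[43,-10,-31],[-43,0,-31],[43,0,1]]
for l,p in zip(L,proj(c,t+np.array(L)@M.T)): print(l,p.round(1))
hsv=cv2.cvtColor(a,cv2.COLOR_RGB2HSV);m=cv2.inRange(hsv,(105,120,30),(130,255,255))
for r in range(150,345,10):
    x=np.where(m[r,250:400])[0]+250
    if len(x):print(r,x.min(),x.max())
save('w4',cv2.resize(a[140:400,200:440],(720,600)) if 0 else cv2.resize(a[140:360,220:420],(540,594)))
```

```text
0.4450171212537863 0.0 [ 473.39531734 -147.46008485  101.25071869]
[0, 0, 0] [319.2 238.7]
[0, 0, -19] [319.2 253.1]
[0, 10, -19] [338.8 253.1]
[0, -10, -19] [299.5 253.1]
[43, 10, -31] [341.8 175.4]
[43, -10, -31] [296.4 175.3]
[-43, 0, -31] [319.2 340.2]
[43, 0, 1] [319.2 162.2]
170 312 334
180 305 341
190 303 344
200 303 343
210 303 343
220 303 343
230 304 343
240 304 342
250 304 342
260 319 320
270 319 320
280 319 320
290 319 320
300 319 320
310 319 320
320 319 320
```

View pics/w4.png

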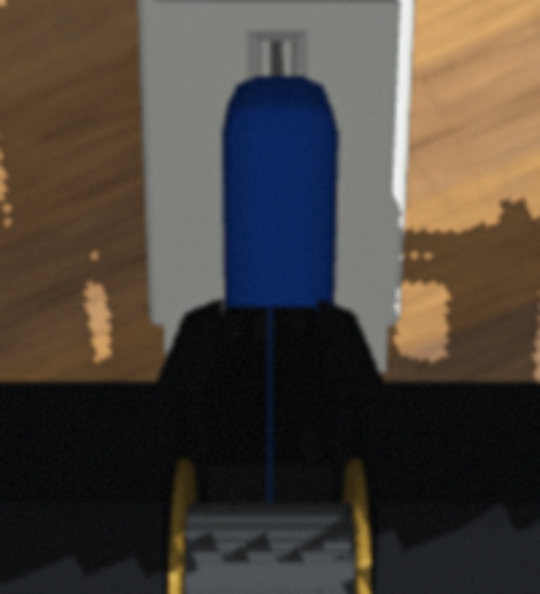

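Run:
```python
from h import *;import pickle
def blob(im,roi):
    hsv=cv2.cvtColor(im,cv2.COLOR_RGB2HSV);m=cv2.inRange(hsv,(105,110,30),(130,255,255));k=np.zeros_like(m);k[roi]=255;m&=k
    n,l,st,ce=cv2.connectedComponentsWithStats(m);i=1+st[1:,4].argmax();return (l==i),ce[i],st[i]
cs=pickle.load(open('scene0.pkl','rb'));m,ce,st=blob(load('scene0'),np.s_[165:200,315:350]);print(ce,st)
for z in (80,90,100,110,124,132):print(z,onplane(cs,[ce],z)[0][:2].round(1))
s=snapshot('scene');b=s['img'];c=cam(s);o=status.get_obs();print(proj(c,[o['position'],o['position']+np.array([0,0,31]),[473.6,-145.7,132],[473.6,-145.7,100],[473.6,-145.7,116]]).round(1))
m,ce,st=blob(b,np.s_[165:205,310:355]);print(ce,st)
save('s5',cv2.resize(b[145:215,295:375],(640,560),interpolation=2))
```

```text
[332.59060403 183.28187919] [325 173  16  22 149]
80 [ 488.2 -172.6]
90 [ 483.4 -165.3]
100 [ 478.7 -157.9]
110 [ 473.9 -150.6]
124 [ 467.3 -140.4]
132 [ 463.5 -134.6]
[[332.1 185.7]
 [332.3 179.5]
 [332.  179.9]
 [331.8 186.2]
 [331.9 183.1]]
[333.10169492 184.55932203] [324 173  17  22 118]
```

View pics/s5.png

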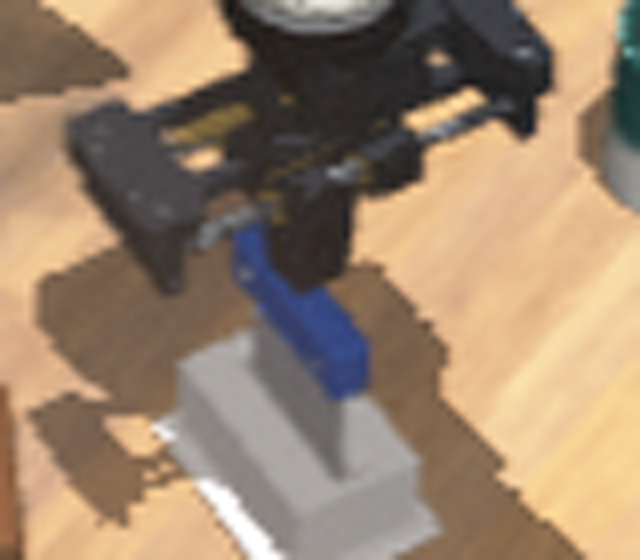

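The fingers closed on nothing. Both views put the fingertips about 33 mm higher than the reported TCP, just above the handle top (scene (333,181), wrist row 253), and the handle itself is at its expected height. So I open, go 28 mm deeper in small steps, and close again.

```bash
python3 -m creep '[[[0,0,0,0,0,0,-1],[0,0,0,0,0,0,-1],[0,0,0,0,0,0,-1],[0,0,0,0,0,0,-1],[0,0,0,0,0,0,-1],[0,0,0,0,0,0,-1],[0,0,0,0,0,0,-1],[0,0,0,0,0,0,-1],[0,0,0,0,0,0,-1],[0,0,0,0,0,0,-1],[0,0,0,0,0,0,-1],[0,0,0,0,0,0.03,-1],[0,0,0,0,0,0.06,-1],[0,0,0,0,0,0.08,-1],[0,0,0,0,0,0.1,-1],[0,0,0,0,0,0.112,-1],[0,0,0,0,0,0.112,-1]]]'
python3 -m creep '[[[0,0,0,0,0,0,1],[0,0,0,0,0,0,1],[0,0,0,0,0,0,1],[0,0,0,0,0,0,1],[0,0,0,0,0,0,1],[0,0,0,0,0,0,1],[0,0,0,0,0,0,1],[0,0,0,0,0,0,1],[0,0,0,0,0,0,1],[0,0,0,0,0,0,1],[0,0,0,0,0,0,1],[0,0,0,0,0,0,1]]]' 50
```

```text
time_s: 7.25
position: [472.9, -147.3, 72.5]
tool_rot: [-0.001, 0.21, 0.978, 0.0]
wrist_force: [0.7, 1.1, -0.7]
finger_gap: 88.0
grip_force: 0.0
time_s: 8.45
position: [473.4, -147.5, 73.3]
tool_rot: [-0.0, 0.21, 0.978, 0.0]
wrist_force: [0.3, -0.2, 0.1]
finger_gap: 19.7
grip_force: 49.9
```

Gripped, with a 19.7 mm gap and 50 N. Now lift, carry halfway, then carry the rest while turning.

```bash
python3 -m creep '[[[0,0,0,0,0,-0.05,1],[0,0,0,0,0,-0.15,1],[0,0,0,0,0,-0.3,1],[0,0,0,0,0,-0.45,1],[0,0,0,0,0,-0.63,1],[0,0,0,0,0,-0.63,1],[0,0,0,0.05,0.12,-0.63,1],[0,0,0,0.1,0.25,-0.63,1],[0,0,0,0.16,0.38,-0.63,1],[0,0,0,0.22,0.51,-0.63,1],[0,0,0,0.28,0.62,-0.63,1],[0,0,0,0.31,0.7,-0.63,1],[0,0,0,0.315,0.702,-0.63,1],[0,0,0,0.315,0.702,-0.63,1]]]'
python3 -m creep '[[[0,0,-0.02,0.05,0.12,0,1],[0,0,-0.04,0.1,0.25,0,1],[0,0,-0.06,0.16,0.38,0,1],[0,0,-0.08,0.22,0.51,0,1],[0,0,-0.1,0.28,0.62,0,1],[0,0,-0.12,0.31,0.68,0,1],[0,0,-0.14,0.315,0.702,0,1],[0,0,-0.153,0.315,0.702,0,1],[0,0,-0.153,0.315,0.702,0,1],[0,0,-0.153,0.315,0.702,0,1],[0,0,-0.153,0.315,0.702,0,1],[0,0,-0.153,0.315,0.702,0,1]]]'
python3 - <<'E'
from h import *;import pickle
o=status.get_obs();print(o['position'],o['tool_rot'],o['joint_positions'],o['finger_gap'],o['grip_force'])
q=o['tool_rot'];M=R.from_quat([q[1],q[2],q[3],q[0]]).as_matrix();print('yaw',np.degrees(np.arctan2(M[1,0],M[0,0]))%360)
s=snapshot('wrist');a=s['img'];save('w6',a);pickle.dump(cam(s,o),open('w6.pkl','wb'))
save('w6c',cv2.resize(a[60:300,160:480],(800,600)))
E
```

```text
time_s: 9.85
position: [473.0, 44.9, 230.5]
tool_rot: [-0.0, 0.209, 0.978, -0.0]
wrist_force: [-0.3, -0.1, -1.1]
finger_gap: 19.7
grip_force: 49.9
time_s: 11.05
position: [473.8, 236.7, 230.8]
tool_rot: [0.0, -0.265, 0.964, -0.0]
wrist_force: [-0.0, 0.2, -1.5]
finger_gap: 19.7
grip_force: 49.9
[473.75042626 236.70619602 230.80096647] [ 3.83350747e-07 -2.65446109e-01  9.64125698e-01 -4.13898321e-05] [ 4.16386362e-01 -3.10702605e-02  1.87444457e+00 -8.51338527e-05
  1.29822977e+00 -1.69172025e+00] 19.706687906754297 49.87453324254602
yaw 210.78692462700056
```

View pics/w6c.png

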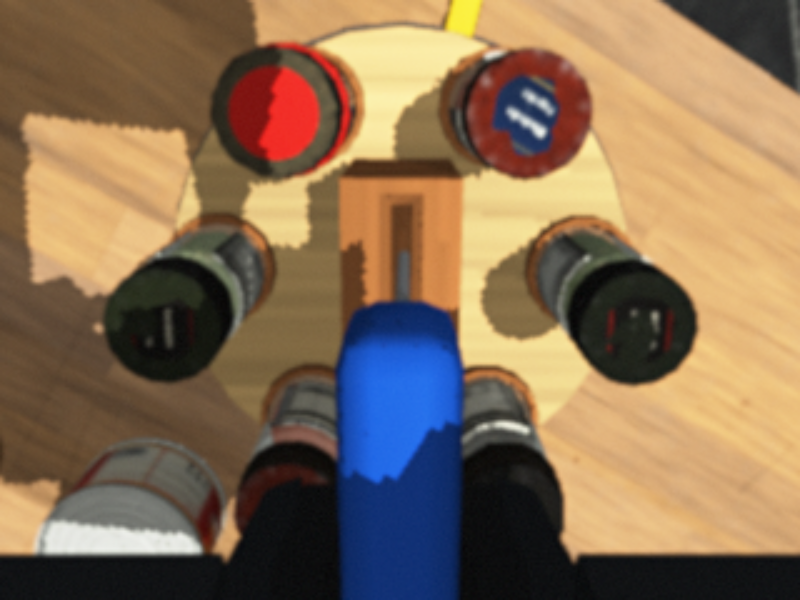

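The blade at crop column 404 lines up with the slot at 402 (hub centre 401). The marked jar, with a red dot on a dark lid and a red band, is confirmed at crop (275,112). Now insert.

```bash
python3 -m creep '[[[0,0,0,-0.004,0,0.1,1],[0,0,0,-0.004,0,0.2,1],[0,0,0,-0.004,0,0.25,1],[0,0,0,-0.004,0,0.265,1],[0,0,0,-0.004,0,0.28,1],[0,0,0,-0.004,0,0.295,1],[0,0,0,-0.004,0,0.31,1],[0,0,0,-0.004,0,0.32,1],[0,0,0,-0.004,0,0.32,1]]]'
python3 -m creep '[[[0,0,0,0,0,0.015,1],[0,0,0,0,0,0.03,1],[0,0,0,0,0,0.045,1],[0,0,0,0,0,0.06,1],[0,0,0,0,0,0.075,1],[0,0,0,0,0,0.09,1],[0,0,0,0,0,0.1,1],[0,0,0,0,0,0.11,1],[0,0,0,0,0,0.12,1],[0,0,0,0,0,0.125,1],[0,0,0,0,0,0.125,1]]]'
```

```text
time_s: 12.0
position: [474.5, 237.8, 150.7]
tool_rot: [0.0, -0.266, 0.964, 0.0]
wrist_force: [-0.7, -0.8, -0.7]
finger_gap: 19.7
grip_force: 49.9
time_s: 13.1
position: [474.3, 237.7, 119.3]
tool_rot: [-0.0, -0.266, 0.964, -0.0]
wrist_force: [-0.6, 0.3, -1.6]
finger_gap: 19.5
grip_force: 49.9
```

```bash
python3 -m creep '[[[0,0,0,0,0,0.004,1],[0,0,0,0,0,0.008,1],[0,0,0,0,0,0.012,1],[0,0,0,0,0,0.012,1],[0,0,0,0,0,0.012,1]]]'
python3 -m creep '[[[0,0,0,0,0,0.002,1],[0,0,0,0,0,0.004,1],[0,0,0,0,0,0.004,1],[0,0,0,0,0,0.004,1]]]'
```

```text
time_s: 13.6
position: [474.4, 237.8, 116.5]
tool_rot: [-0.0, -0.266, 0.964, -0.0]
wrist_force: [-0.2, -0.2, -2.0]
finger_gap: 19.7
grip_force: 49.9
time_s: 14.0
position: [474.8, 237.9, 116.2]
tool_rot: [0.0, -0.266, 0.964, 0.0]
wrist_force: [-2.0, -1.1, 5.2]
finger_gap: 19.2
grip_force: 49.9
```

Contact comes at the expected depth (edge at 58 mm, about 5 N), so it's home. Now turn 44° clockwise slowly, then look.

```bash
python3 -m creep '[[[0,0,0.005,0,0,0,1],[0,0,0.012,0,0,0,1],[0,0,0.02,0,0,0,1],[0,0,0.028,0,0,0,1],[0,0,0.036,0,0,0,1],[0,0,0.044,0,0,0,1],[0,0,0.052,0,0,0,1],[0,0,0.06,0,0,0,1],[0,0,0.068,0,0,0,1],[0,0,0.076,0,0,0,1],[0,0,0.084,0,0,0,1],[0,0,0.092,0,0,0,1],[0,0,0.1,0,0,0,1],[0,0,0.107,0,0,0,1],[0,0,0.113,0,0,0,1],[0,0,0.118,0,0,0,1],[0,0,0.122,0,0,0,1],[0,0,0.122,0,0,0,1],[0,0,0.122,0,0,0,1]]]'
cat > ang.py <<'E'
from h import *;import pickle,sys
def big(m):
    n,l,st,ce=cv2.connectedComponentsWithStats(m);i=1+st[1:,4].argmax();return ce[i],st[i,4],(l==i)
def ang(im,c,C):
    hsv=cv2.cvtColor(im,cv2.COLOR_RGB2HSV)
    m=cv2.inRange(hsv,(0,200,60),(6,255,255));m=cv2.morphologyEx(m,cv2.MORPH_OPEN,np.ones((5,5)));ce,a,_=big(m);r=onplane(c,[ce],126)[0][:2]
    ce2,a2,l=big(cv2.inRange(hsv,(22,150,80),(33,255,255)));p=onplane(c,[ce2],8)[0][:2]
    f=lambda v:np.degrees(np.arctan2(v[1],v[0]))
    w=onplane(c,np.argwhere(l)[:,::-1],8)[:,:2];u,s,vt=np.linalg.svd(w-w.mean(0));
    print('red',ce,a,r,np.linalg.norm(r-C),'ptr',ce2,a2,p,np.linalg.norm(p-C),'ptr dir',f(p-C),'axis',f(vt[0])%180,'angle',(f(r-C)-f(p-C)+180)%360-180)
if __name__=='__main__':
    C=np.array([474.3,237.7])
    for n in ('w1','w6'): ang(load(n),pickle.load(open(n+'.pkl','rb')),C)
    o=status.get_obs();s=snapshot('wrist');a=s['img'];save(sys.argv[1],a);c=cam(s,o);pickle.dump(c,open(sys.argv[1]+'.pkl','wb'));ang(a,c,C)
    q=o['tool_rot'];M=R.from_quat([q[1],q[2],q[3],q[0]]).as_matrix();print(o['position'],'yaw',np.degrees(np.arctan2(M[1,0],M[0,0]))%360,o['wrist_force'],o['ft_torque'])
E
python3 ang.py w7
```

```text
time_s: 15.9
position: [475.3, 237.4, 116.2]
tool_rot: [0.001, 0.113, 0.994, -0.0]
wrist_force: [-0.1, -2.0, 4.7]
finger_gap: 19.5
grip_force: 49.9
red [294.48975791 150.70577281] 537 [434.64738938 167.92222685] 80.25750528299622 ptr [305.73333333  77.48888889] 180 [365.62507967 205.10275688] 113.45844423106224 ptr dir -163.303286934869 axis 16.65165872682459 angle 43.695019723177666
red [268.99020568 104.85112635] 1021 [434.57261813 167.87656834] 80.33415512025293 ptr [345.75182482  61.89051095] 274 [365.31733246 204.85063415] 113.825755697723 ptr dir -163.226234232368 axis 16.90357969761961 angle 43.587691255573816
red [229.11394197 110.85314933] 2826 [397.93343297 211.50243183] 80.7351542866223 ptr [243.9859944   57.67787115] 357 [361.81177112 204.97795062] 117.1509033342347 ptr dir -163.78065114169638 axis 39.47881624839223 angle 2.7151942191809724
[475.25386804 237.37204609 116.2180499 ] yaw 166.97475003046256 [-0.14840285 -1.96304189  4.72631125] [-0.57491877  0.12786289  0.00668857]
```

View pics/w7.png

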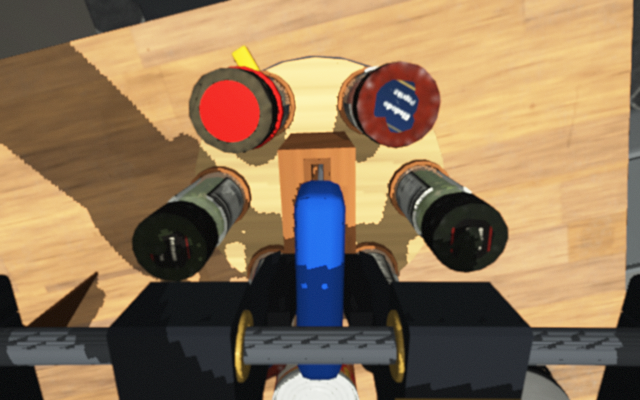

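The view shows the red jar at (229,111) nearly over the pointer (243,57), with about 2° left. I'll refine using the dot alone.

```bash
cat > dot.py <<'E'
from h import *;import pickle,sys
for n in sys.argv[1:]:
    im=load(n);c=pickle.load(open(n+'.pkl','rb'));hsv=cv2.cvtColor(im,cv2.COLOR_RGB2HSV)
    m=cv2.inRange(hsv,(0,180,60),(6,255,255));k={'w1':11,'w6':21}.get(n,31);m=cv2.morphologyEx(m,cv2.MORPH_OPEN,cv2.getStructuringElement(cv2.MORPH_ELLIPSE,(k,k)))
    ys,xs=np.where(m);w=onplane(c,np.c_[xs,ys],126)[:,:2]
    (cx,cy),r=cv2.minEnclosingCircle(w.astype(np.float32));e=cv2.fitEllipse(cv2.convexHull(w.astype(np.float32)))
    C=np.array([474.3,237.7]);v=np.array(e[0])-C
    print(n,(cx,cy),r,e,np.linalg.norm(v),np.degrees(np.arctan2(v[1],v[0])))
E
python3 dot.py w1 w6 w7
```

```text
w1 (434.7463073730469, 167.87225341796875) 14.270002365112305 ((434.89581298828125, 167.97694396972656), (27.74947738647461, 28.183244705200195), 100.08943939208984) 80.08741783985268 -119.47308831300332
w6 (434.6970520019531, 168.02249145507812) 14.133909225463867 ((434.70098876953125, 168.13172912597656), (27.52151870727539, 28.056791305541992), 120.73895263671875) 80.04889757412208 -119.64899942142792
w7 (398.32073974609375, 211.41798400878906) 14.254135131835938 ((398.3333740234375, 211.4685821533203), (28.037586212158203, 28.367090225219727), 64.64984893798828) 80.368000749739 -160.95011098965287
```

```bash
python3 -m creep '[[[0,0,0.002,0,0,0,1],[0,0,0.0045,0,0,0,1],[0,0,0.0065,0,0,0,1],[0,0,0.0065,0,0,0,1],[0,0,0.0065,0,0,0,1],[0,0,0.0065,0,0,0,1]]]'
python3 ang.py w8 | tail -2; python3 dot.py w8
```

```text
time_s: 16.55
position: [475.3, 237.4, 116.3]
tool_rot: [0.001, 0.134, 0.991, -0.0]
wrist_force: [-0.1, -1.7, 5.6]
finger_gap: 19.8
grip_force: 49.9
red [229.1388202  111.01095019] 2831 [397.03632615 214.64203119] 80.6309197659603 ptr [237.2037037   58.62592593] 270 [359.89519472 204.44089728] 119.14120775675573 ptr dir -163.79010141984241 axis 58.484555063176245 angle 0.4068992672878835
[475.29089185 237.36432763 116.25931838] yaw 164.63426401128385 [-0.10569058 -1.71752522  5.59901691] [-0.6269157   0.12983612  0.04261102]
w8 (397.4044494628906, 214.6244659423828) 14.260626792907715 ((397.3907470703125, 214.65225219726562), (28.08017921447754, 28.30400276184082), 83.78460693359375) 80.28842920982508 -163.3178631615395
```

The red jar now bears -163.3° and the pointer -163.25°. The scraper is bottomed with about 5 N of contact and still gripped, so I'm handing in.

```bash
python3 -c "
from cell import env;print(env.sign_off())"
```

```text
the job is handed in; nothing more can be done
None
```

The job is handed in: the scraper is fully home in the hub slot and still gripped, and the red-banded jar is in line with the yellow pointer to within about 0.5°, as measured from the wrist camera.

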